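Fit the chopping blade to the food processor

TASK

Fit the chopping blade that stands on the cutting board into the food processor: slide its hub gently down over the drive shaft in the middle of the bowl and turn it by feel until its slots drop over the shaft's drive key. Leave it fully home, level and let go, never forcing it, letting it fall down the shaft or tipping it over, and leave the sauce cups, the pickle tub and the shaker where they stand.

Things in the scene. Friction and masses are not known exactly. Their poses are not given: they have to be found in the camera images.
- blade: Loose chopping blade, about 200 g (varies), standing upright. Origin: centre of the hub's underside, z up. White round hub, 40 mm diameter, z 0 to 60 mm; blind bore from below, 19 mm diameter, 55 mm deep, no chamfer. Orange grip on top. Two steel wings, 3 mm thick, reach 75 mm from the axis, towards +x+y at z 20 mm and -x-y at z 36 mm.
- blade_grip (a point): Point on the blade's axis, 82 mm above the hub's underside, in the orange rectangular grip (36 mm long in x, 28 mm wide in y, from 60 to 92 mm above the underside). Axes as the blade's. Pinch it with the fingers closing along y; with the TCP here the fingertips are 3 mm above the hub's shoulder.
- slots (a point): On the blade's axis, 12 mm above the hub's underside: the upper end of four radial slots, 9 mm wide, cut right through the lowest 12 mm of the hub along the blade's +x, +y, -x and -y. The hub therefore fits every 90 degrees. Axes as the blade's.
- processor: Food processor, fixed. Origin: centre of the base's underside, z up. Grey base 240 (x) x 220 x 110 mm high; on it a clear open bowl, inner radius 86 mm at its floor, outer radius 94 mm at the rim; floor 115 mm and rim 205 mm above the counter. Black handle out to 136 mm from the axis along +x. An upright drive shaft stands in the middle of the bowl.
- seat (a point): Centre of the top of the round black boss (46 mm diameter, 123 mm above the counter) at the foot of the shaft, on its axis: the hub's underside rests here when home. Axes as the processor's. The steel shaft, 16 mm diameter, rises from here. It is stiff to turn (0.5 N m), so it stays still under a lightly pressed hub.
- key (a point): Middle of the black drive key, a flat bar through the shaft, 7 mm above the seat: 34 mm long, 6 mm wide, 6 mm tall, 17 mm out on both sides. Its angle about the shaft differs each time and is NOT reported (axes here: the processor's). A hub not lined up stops on it, 10 mm above the seat; turned 90 degrees at most, either way, its slots fall over the key (they fit within about 4 degrees).
- shaft_top (a point): Centre of the shaft's top end, 50 mm above the seat; the last 6 mm taper to 8 mm diameter. Axes as the processor's.
- board: Green cutting board, fixed, 200 x 200 x 12 mm; origin at the centre of its underside. The blade starts on it.
- sauce_cup: Bystander: lidded brown sauce cup, 66 mm diameter, 37 mm tall; origin at the centre of its underside.
- sauce_cup_2: Bystander: another such sauce cup.
- pickle_tub: Bystander: yellow-green pickle tub, 102 mm across the lid, 77 mm tall; origin at the centre of its underside.
- shaker: Bystander: metal seasoning shaker, 66 mm diameter, 107 mm tall; origin at the centre of its underside.
Things that resemble listed ones, but are neither listed nor needed, are in the scene too. Leave any blue or turquoise look-alike of the blade alone.

How it is judged:
At the end, for the whole second after the job is handed in: The blade is on the drive shaft with its slots over the drive key: the hub's underside within 3 mm of the seat in height and 4 mm sideways, upright within 0.06 rad, released and at rest (z of blade in the frame of seat between -0.003 and 0.003 m and horizontal distance between blade and seat below 0.004 m and angle between blade's own z axis and vertical below 0.06 rad and linear speed of blade below 0.01 m/s and angular speed of blade below 0.1 rad/s); the robot touches nothing.
It fails at once if the blade is forced: it meets the processor with more than 60 N (contact force between blade and processor above 60 N).
It fails at once if the blade falls down the shaft: faster than 0.5 m/s while its underside is below the shaft's top (the last 10 mm, once lined up, may be let drop) (horizontal distance between blade and seat below 0.02 m and z of blade in the frame of shaft_top below 0 m and linear speed of blade above 0.5 m/s).
It fails at once if the blade is tipped over (more than 0.7 rad) (angle between blade's own z axis and vertical above 0.7 rad).
It fails at once if a sauce cup, the pickle tub or the shaker is pushed more than 30 mm away (distance of any of sauce_cup, sauce_cup_2, pickle_tub, shaker from where it was at the start of the episode above 0.03 m).
It also fails if it takes over 48 s, if anything falls off the work surface, if the arm or the gripper's body presses on something with over 40 N, if the wrist force passes 120 N, or if a joint passes its speed limit or range.

ROBOT

A 7-joint arm with a two-finger parallel gripper is mounted at the origin on the work surface. World frame = base frame: x ahead of the robot, y to its left, z up, the work surface at z = 0. Lengths are in m, angles in rad, forces in N, time in s.
With the tool pointing down it reaches from about 0.425 to 0.925 m from the base axis. Payload 6.8 kg.
Tool frame: the origin (TCP) lies between the finger pads, 19 mm behind the fingertips; this is the grasp point; z points along the fingers, y is the line along which they close (so a half turn about z gives the same grasp; the last joint's range is limited). The gripper opens to 85 mm and grips with 20 to 120 N. Pads are 22 mm wide; open, the fingers measure 114 mm over their backs; the gripper's body (76 mm by 85 mm) begins 54 mm behind the grasp point. The pads swing forward as they close: fully open they stand 13 mm farther back than shut.
Start: joints at [1.051, 0.477, 0.022, 1.555, -0.011, 1.109, -0.083], TCP at [0.27, -0.619, 0.25] pointing down, gripper open.
Joint ranges: [-2.96, 2.96], [-0.34, 2.1], [-1.41, 1.46], [0.24, 2.44], [-1.37, 4.51], [0.17, 1.92], [-2.96, 2.96]. Speed limits (rad/s): [2.39, 2.39, 3.14, 3.14, 3.14, 3.14, 3.14].

INTERFACE

Orientations are given as a rotation vector (axis times angle).
In Python, from bench import r gives the robot as it stands. The module is installed in compiled form; this text tells all that it offers.
- The arm moves only by the tool servo_tool, never from a script. Its argument "commands" is a list of rows, each a list of 7 numbers: the turn, a rotation vector about the world's x, y, z in degrees, then the shift along the world's x, y, z in mm, then the closure, from 0 (fully open) to 1 (shut). A call has 1 to 5 rows; each row is the pose to reach, as a shift and turn from the pose commanded when the call began; what a row does not reach only later rows make up. A row lasts 1/12 s, in which the tool goes at most 41.7 mm and 7.16 degrees, less where a joint would pass 70% of its speed; a pose out of reach is approached as far as the arm can. A call with a gripper value outside its range is refused whole. The fingers move at their own pace and stop on an object; "force" is the grip in N (left out, the last holds). Time passes only in rows, so rows that repeat a pose let the fingers close. It gives the time, the measured TCP pose, the force, the opening and the grip force at its end, in the units of the state.
- r.get_obs(): the state, without advancing time (a new reading comes with each control period).
- r.grab_frame(name): name is "side" or "top"; returns (picture, depth): 400x640x3 uint8, blue, green, red; 400x640 float32, m along the optical axis (not along the pixel's ray), 0 where there is no reading.
- r.camera_info(name): a dict with "vertical_fov" (degrees; the focal length in pixels is half the picture's height over the tangent of half this angle, whatever the lens; pixels are square), "cx", "cy" (the principal point, pixels), "D" ([k1, k2, p1, p2, k3] as OpenCV has them; the pictures are not rectified), "cam_to_world" (4x4, takes a point from camera to world coordinates). Camera axes: x right, y up, looking along -z (the intrinsics and any distortion apply to the point x, -y, -z); pixel columns grow to the right and rows downward; lengths in m; the calibration is good to about 2 mm. A picture is of the moment at which its call begins. camera_info takes no time and is no camera call.
- r.hand_in(): hands the job in; it is judged then, once.
The state is a dict: "clock": time; "joints": joint angles; "qvel": joint speeds; "tau": joint torques, N m; "tcp_pos": TCP position; "orientation": TCP orientation; "contact_force": force on the tool from outside, world axes, zero at the start; "moment": the same for the moment, N m; "grip_width": finger opening in m; "gripper_force": force on a finger pad.
Only numpy, scipy, OpenCV 4.12 (cv2) and the standard library are available. Lean on these libraries where they do the work, as an engineer would, in place of code of your own. Each camera call takes 0.05 s, during which the arm holds its last target. There are 200 camera calls.

## Working session

There is one attempt and no reset: what is moved stays moved. The work goes in short steps, Python scripts to look and compute and a tool call to move; the robot and the scene stay as the last step left them, time stands still between calls to the robot, and variables do not carry over. Pictures are saved under pics/ and viewed, at most 10 in all, crops included, and the job is handed in when it is done.

Besides the shell and the picture viewer there is one more tool, called after "Request:" in YAML: its name, and indented under it one key for each argument. servo_tool: Moves the arm, as the interface text tells. Its arguments: {"type":"object","properties":{"commands":{"type":"array"},"force":{"type":"number"}},"required":["commands"]}

```bash
mkdir -p pics
cat > h.py <<'E'
import numpy as np, cv2
from bench import r
def K(n):
    c=r.camera_info(n); f=200/np.tan(np.radians(c["vertical_fov"])/2)
    return np.array([[f,0,c["cx"]],[0,f,c["cy"]],[0,0,1]]),np.array(c["D"],float),np.array(c["cam_to_world"])
def ray(n,u,v):
    k,D,T=K(n); p=cv2.undistortPoints(np.array([[[u,v]]],float),k,D)[0,0]
    return T[:3,3],T[:3,:3]@np.array([p[0],-p[1],-1])
def onz(n,u,v,z):
    o,d=ray(n,u,v); return o+d*(z-o[2])/d[2]
def ond(n,u,v,dep):
    o,d=ray(n,u,v); return o+d*dep
def tri(a,b):
    (o1,d1),(o2,d2)=ray(*a),ray(*b)
    s=np.linalg.lstsq(np.c_[d1,-d2],o2-o1,rcond=None)[0]
    p,q=o1+d1*s[0],o2+d2*s[1]; return (p+q)/2,np.linalg.norm(p-q)
def px(n,P):
    k,D,T=K(n); q=T[:3,:3].T@(np.array(P)-T[:3,3]); 
    return cv2.projectPoints(np.array([[q[0],-q[1],-q[2]]]),np.zeros(3),np.zeros(3),k,D)[0].ravel()
E
python3 - <<'E'
from h import *
for n in("side","top"):
    im,d=r.grab_frame(n); cv2.imwrite(f"pics/{n}0.png",im); np.save(f"{n}0.npy",d)
    k,D,T=K(n); print(n,k[0,0],D,T.round(3).tolist())
print(r.get_obs())
E
```

```text
side 406.797315573477 [-0.05545003  0.          0.          0.          0.        ] [[-0.988, 0.09, -0.128, 0.427], [-0.156, -0.627, 0.763, 1.113], [-0.011, 0.774, 0.634, 0.87], [0.0, 0.0, 0.0, 1.0]]
top 412.76033528699185 [0.00891153 0.         0.         0.         0.        ] [[-0.006, 0.984, -0.177, 0.395], [-1.0, -0.01, -0.02, 0.186], [-0.022, 0.177, 0.984, 1.194], [0.0, 0.0, 0.0, 1.0]]
{'clock': 0.1, 'joints': array([ 1.05087605,  0.47775711,  0.02235967,  1.55632975, -0.01150926,
        1.10931261, -0.08308068]), 'qvel': array([-0.00069503, -0.0023397 , -0.0014383 , -0.00188568,  0.00084272,
       -0.00078905, -0.00148098]), 'tau': array([ 5.13273131e-03, -5.97752237e+01,  1.61388081e+00, -2.81953382e+01,
        1.27750420e-02,  5.01023591e-03, -4.52162254e-06]), 'tcp_pos': array([ 0.26997362, -0.61811609,  0.24910628]), 'orientation': array([-3.07364145e+00, -6.42025588e-01,  7.25984312e-04]), 'contact_force': array([ 0.09895987,  0.52033971, -0.6832884 ]), 'moment': array([-0.02142458,  0.04972991, -0.0595049 ]), 'gripper_force': 0.0, 'grip_width': 0.0854305030578315}
```

View pics/side0.png

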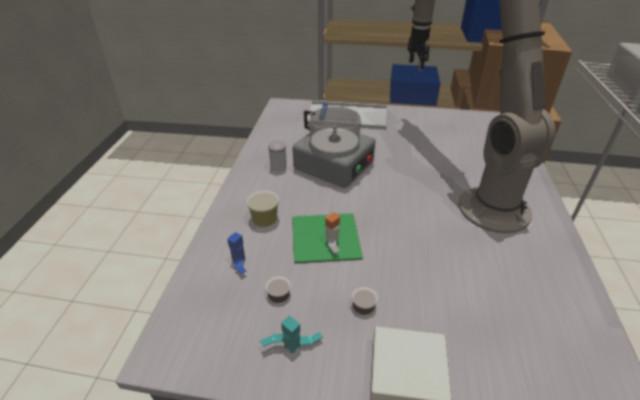

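View pics/top0.png

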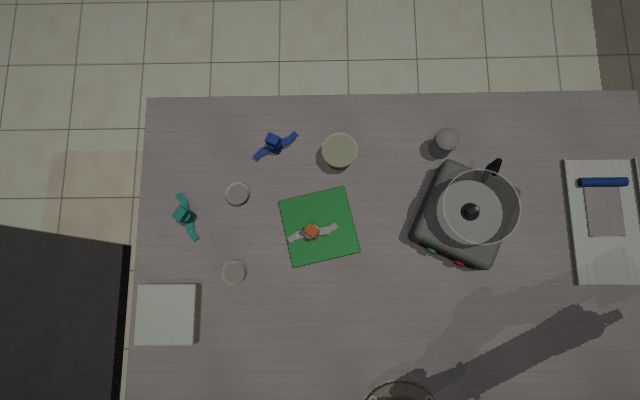

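The side view shows the orange-gripped blade at (333,228) on the green board. The processor shaft is near (335,130), the blue look-alike at (237,250) and the turquoise one at (291,335). In the top view these are: blade (312,231), blue (274,143), turquoise (183,214), shaft (471,211). The blade with the orange grip and white hub on the board fits the description, and I'll confirm it in an enlarged composite.

Run:
```python
from h import *
def crop(n,u,v,w,h):
    im=cv2.imread(f"pics/{n}0.png")[v:v+h,u:u+w]; return cv2.resize(im,(400,300),interpolation=cv2.INTER_CUBIC)
a=np.vstack([np.hstack([crop("top",280,205,64,48),crop("side",303,206,64,48)]),np.hstack([crop("top",411,165,120,90),crop("side",295,95,80,60)])])
cv2.imwrite("pics/c0.png",a)
im=cv2.imread("pics/top0.png"); 
for n,b in(("top",(280,205,344,253)),("side",(303,206,367,254))):
    im=cv2.imread(f"pics/{n}0.png").astype(int); m=(im[...,2]-im[...,0]>60)
    v,u=np.nonzero(m); k=(u>b[0])&(u<b[2])&(v>b[1])&(v<b[3]); print(n,u[k].mean(),v[k].mean(),k.sum(), cv2.minAreaRect(np.c_[u[k],v[k]].astype(np.float32)))
```

```text
top 311.031007751938 230.02325581395348 129 ((311.0000305175781, 230.00001525878906), (12.80000114440918, 10.0), 36.869895935058594)
side 332.3263157894737 217.5157894736842 95 ((332.2500305175781, 217.25003051757812), (9.192387580871582, 11.31370735168457), 45.0)
```

View pics/c0.png

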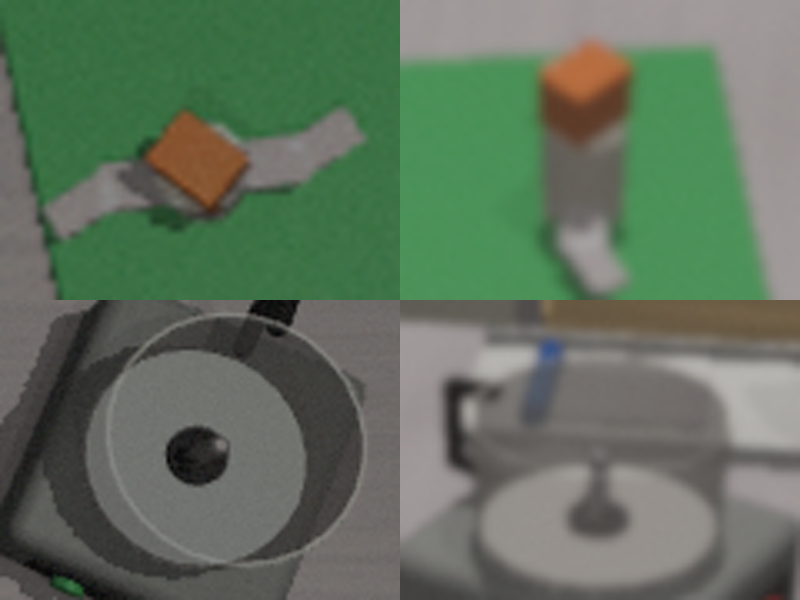

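The crop confirms the orange-grip, white-hub blade on the board. Its grip top face is centred at about (311.1,229.9) in top and (332.5,216.9) in side. The shaft tip is at about (477,206) in top and (334.3,125.5) in side, and the boss at about (469.6,211.3) in top.

Run:
```python
from h import *
from scipy.spatial.transform import Rotation as R
from scipy.optimize import least_squares
print("grip top",tri(("top",311.1,229.9),("side",332.5,216.9)))
print("grip on z .104",onz("top",311.1,229.9,.104),onz("side",332.5,216.9,.104))
dt,ds=np.load("top0.npy"),np.load("side0.npy")
for n,d,u,v in(("top",dt,311,230),("side",ds,332,217),("top",dt,477,206),("top",dt,470,212),("side",ds,334,126)): print(n,u,v,ond(n,u,v,d[v,u]).round(4))
print("shaft top",tri(("top",477.1,205.9),("side",334.3,125.5)), onz("top",477.1,205.9,.173),onz("side",334.3,125.5,.173))
print("boss",onz("top",469.6,211.3,.123),"rim",onz("top",411+236/3.333-.5,165+139/3.333-.5,.205))
c=[(182,108),(250,158),(212,210),(145,158)]
P=[onz("top",280+x/6.25-.42,205+y/6.25-.42,.104) for x,y in c]
for i in range(4):
    e=P[(i+1)%4]-P[i]; print("edge",np.linalg.norm(e)*1e3,np.degrees(np.arctan2(e[1],e[0])))
o=r.get_obs(); M=R.from_rotvec(o["orientation"]).as_matrix(); print("tool x,y,z",M.T.round(3).tolist(),"y ang",np.degrees(np.arctan2(M[1,1],M[0,1])))
# boss top by depth: points in z .118-.128 near
P=np.array([ond("top",u,v,dt[v,u]) for u in range(455,490) for v in range(195,225) if dt[v,u]>0])
print([(z,((abs(P[:,2]-z)<.004).sum()),P[abs(P[:,2]-z)<.004].mean(0).round(4)) for z in(.115,.123,.17) if (abs(P[:,2]-z)<.004).any()])
```

```text
grip top (array([0.51747365, 0.23286712, 0.10133929]), np.float64(0.0022673783230678576))
grip on z .104 [0.51831385 0.23276066 0.104     ] [0.51602399 0.23605468 0.104     ]
top 311 230 [0.518  0.233  0.1046]
side 332 217 [0.5176 0.2351 0.1026]
top 477 206 [ 0.5669 -0.1836  0.1718]
top 470 212 [ 0.5577 -0.1781  0.1346]
side 334 126 [ 0.5612 -0.1792  0.17  ]
shaft top (array([ 0.5640646 , -0.18452207,  0.16968702]), np.float64(0.00680910401621165)) [ 0.56695908 -0.18347218  0.173     ] [ 0.55996977 -0.17742898  0.173     ]
boss [ 0.56130747 -0.18118733  0.123     ] rim [ 0.56073229 -0.18186926  0.205     ]
edge 36.07378844950378 -126.87274409814482
edge 27.28535978762303 143.55091336683768
edge 36.133771631717536 51.820930748067184
edge 26.461278761987064 -36.54544011451306
tool x,y,z [[0.916, 0.4, -0.0], [0.4, -0.916, -0.002], [-0.001, 0.001, -1.0]] y ang -66.40327686571683
[(0.115, np.int64(761), array([ 0.5684, -0.1922,  0.1151])), (0.123, np.int64(187), array([ 0.563 , -0.1794,  0.1227])), (0.17, np.int64(27), array([ 0.5608, -0.1808,  0.1701]))]
```

Blade grip at about (0.5175,0.2335) with its y axis at −37.5°. Shaft at about (0.562,−0.181). I'm moving over the blade.

Request:
servo_tool:
  commands:
    - [0,0,6,25,33,8,0]
    - [0,0,12,50,66,16,0]
    - [0,0,18,75,99,24,0]
    - [0,0,24,100,132,32,0]
    - [0,0,29,125,165,40,0]
  force: 40

```text
clock: 0.52
tcp_pos: [0.3943, -0.4537, 0.2896]
orientation: [-2.812, -1.399, 0.0]
contact_force: [0.6, 0.1, -0.6]
grip_width: 0.0855
gripper_force: 0.0
```

Request:
servo_tool:
  commands:
    - [0,0,0,24,34,0,0]
    - [0,0,0,48,68,0,0]
    - [0,0,0,72,102,0,0]
    - [0,0,0,96,136,0,0]
    - [0,0,0,120,170,0,0]

```text
clock: 0.93
tcp_pos: [0.5142, -0.2837, 0.2893]
orientation: [-2.816, -1.391, 0.001]
contact_force: [0.9, -0.9, -0.3]
grip_width: 0.0853
gripper_force: 0.0
```

Request:
servo_tool:
  commands:
    - [0,0,0,0,41,0,0]
    - [0,0,0,0,82,0,0]
    - [0,0,0,0,123,0,0]
    - [0,0,0,0,164,0,0]
    - [0,0,0,0,205,0,0]

```text
clock: 1.35
tcp_pos: [0.513, -0.0787, 0.2893]
orientation: [-2.817, -1.392, 0.001]
contact_force: [0.1, 0.7, -0.5]
grip_width: 0.0854
gripper_force: 0.0
```

Request:
servo_tool:
  commands:
    - [0,0,0,1,41,0,0]
    - [0,0,0,2,82,0,0]
    - [0,0,0,3,123,0,0]
    - [0,0,0,4,164,0,0]
    - [0,0,0,4,205,0,0]

```text
clock: 1.77
tcp_pos: [0.5172, 0.1262, 0.2894]
orientation: [2.817, 1.391, -0.0]
contact_force: [1.1, -0.7, 0.3]
grip_width: 0.0854
gripper_force: 0.0
```

Request:
servo_tool:
  commands:
    - [0,0,0,0,36,-20,0]
    - [0,0,0,0,72,-40,0]
    - [0,0,0,0,107,-60,0]
    - [0,0,0,0,107,-90,0]
    - [0,0,0,0,107,-110,0]

```text
clock: 2.18
tcp_pos: [0.516, 0.2342, 0.1771]
orientation: [-2.812, -1.398, 0.003]
contact_force: [0.1, -1.7, -0.6]
grip_width: 0.0855
gripper_force: 0.0
```

Run:
```python
from h import *
o=r.get_obs(); print(o["tcp_pos"],o["joints"].round(2))
im,d=r.grab_frame("top"); im2,d2=r.grab_frame("side")
a=np.hstack([cv2.resize(im[180:280,260:360],(400,400),interpolation=2),cv2.resize(im2[150:250,280:380],(400,400),interpolation=2)]); cv2.imwrite("pics/c1.png",a)
```

```text
[0.51596126 0.23415093 0.17713802] [-0.14  0.43 -0.5   1.86  0.25  0.92 -1.41]
```

View pics/c1.png

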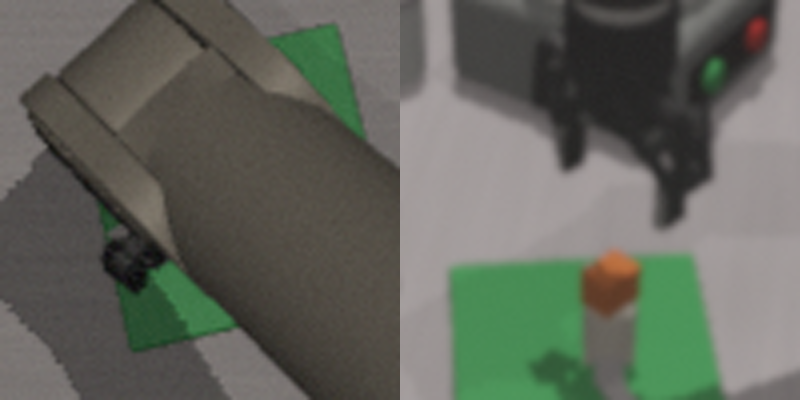

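Side crop: the fingers straddle the grip (fingertips at crop (570,165) and (668,222), grip at (611,265)), so the descent is lined up.

Request:
servo_tool:
  commands:
    - [0,0,0,1,0,-30,0]
    - [0,0,0,1,0,-55,0]
    - [0,0,0,1,0,-72,0]
    - [0,0,0,1,0,-82,0]
    - [0,0,0,1,0,-82,0]

```text
clock: 2.7
tcp_pos: [0.5183, 0.2305, 0.0966]
orientation: [2.817, 1.39, -0.004]
contact_force: [0.4, 0.8, 0.4]
grip_width: 0.0852
gripper_force: 0.0
```

Request:
servo_tool:
  commands:
    - [0,0,0,0,0,0,0.3]
    - [0,0,0,0,0,0,0.5]
    - [0,0,0,0,0,0,0.6]
    - [0,0,0,0,0,0,0.7]
    - [0,0,0,0,0,0,0.8]
  force: 40

```text
clock: 3.12
tcp_pos: [0.5191, 0.2318, 0.0985]
orientation: [-2.816, -1.392, -0.002]
contact_force: [-0.8, 0.6, 6.1]
grip_width: 0.0272
gripper_force: 42.2
```

Request:
servo_tool:
  commands:
    - [0,0,0,0,0,0,1]
    - [0,0,0,0,0,0,1]
    - [0,0,0,0,0,0,1]

```text
clock: 3.37
tcp_pos: [0.5191, 0.2319, 0.0985]
orientation: [2.816, 1.392, 0.002]
contact_force: [-1.5, -0.4, 6.7]
grip_width: 0.0271
gripper_force: 42.0
```

Request:
servo_tool:
  commands:
    - [0,0,0,0,0,15,1]
    - [0,0,0,0,0,40,1]
    - [0,0,0,0,0,75,1]
    - [0,0,0,0,0,110,1]
    - [0,0,0,0,0,145,1]

```text
clock: 3.78
tcp_pos: [0.518, 0.2311, 0.2436]
orientation: [-2.816, -1.392, 0.002]
contact_force: [-0.1, -0.2, -1.9]
grip_width: 0.0269
gripper_force: 41.2
```

Request:
servo_tool:
  commands:
    - [0,0,0,0,0,30,1]
    - [0,0,0,3,-15,60,1]
    - [0,0,0,7,-45,80,1]
    - [0,0,0,11,-75,80,1]
    - [0,0,0,15,-105,80,1]

```text
clock: 4.2
tcp_pos: [0.5341, 0.1257, 0.3241]
orientation: [2.815, 1.393, 0.004]
contact_force: [0.1, 0.1, -2.5]
grip_width: 0.0271
gripper_force: 41.3
```

Request:
servo_tool:
  commands:
    - [0,0,0,4,-35,0,1]
    - [0,0,0,8,-70,0,1]
    - [0,0,0,12,-105,0,1]
    - [0,0,0,16,-140,0,1]
    - [0,0,0,18,-160,0,1]

```text
clock: 4.62
tcp_pos: [0.5513, -0.0387, 0.3221]
orientation: [2.818, 1.384, -0.003]
contact_force: [-0.3, -1.0, -1.3]
grip_width: 0.0271
gripper_force: 41.3
```

Run:
```python
from h import *
o=r.get_obs(); print(o["tcp_pos"],o["joints"].round(2),o["contact_force"],o["moment"],o["grip_width"])
t=o["tcp_pos"]; print(px("side",t),px("side",t-[0,0,.085]),px("top",t))
im2,d2=r.grab_frame("side"); im,_=r.grab_frame("top")
cv2.imwrite("pics/c2.png",np.hstack([cv2.resize(im2[60:210,280:430],(400,400),interpolation=2),cv2.resize(im[140:290,330:480],(400,400),interpolation=2)]))
```

```text
[ 0.55129468 -0.03869356  0.32208427] [ 0.28  0.24 -0.39  1.74  0.1   1.18 -0.79] [-0.30766523 -1.02456612 -1.32806277] [-0.04411585 -0.06275907  0.05033086] 0.02714968753391286
[333.0066073  103.78394683] [332.48133109 128.43377028] [433.77261856 201.96136416]
```

View pics/c2.png

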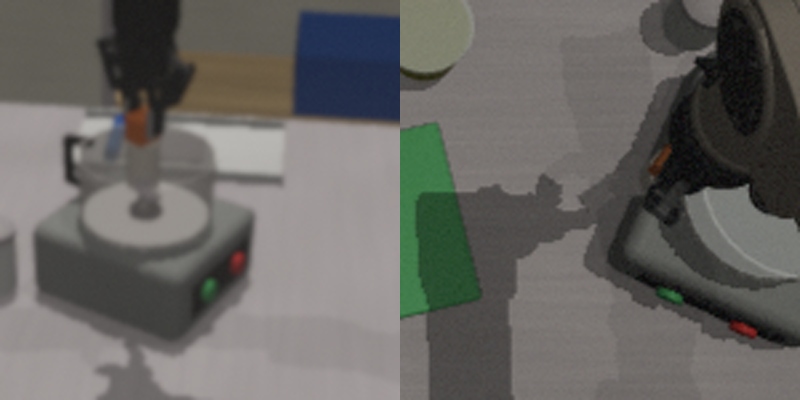

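Side crop: the blade is held with its hub hanging down at about (143,160) and clear of the bowl. I'm continuing to above the shaft, where I'll check tilt and centring.

Request:
servo_tool:
  commands:
    - [0,0,0,2,-35,0,1]
    - [0,0,0,5,-70,0,1]
    - [0,0,0,8,-105,0,1]
    - [0,0,0,11,-130,0,1]
    - [0,0,0,11,-142,0,1]

```text
clock: 5.13
tcp_pos: [0.5622, -0.1794, 0.3219]
orientation: [2.819, 1.386, -0.002]
contact_force: [0.5, -0.5, -1.1]
grip_width: 0.0272
gripper_force: 41.2
```

Request:
servo_tool:
  commands:
    - [0,0,0,0,0,-8,1]
    - [0,0,0,0,0,-16,1]
    - [0,0,0,0,0,-16,1]

```text
clock: 5.38
tcp_pos: [0.5617, -0.1726, 0.3041]
orientation: [-2.811, -1.395, 0.003]
contact_force: [-1.5, -0.1, -1.8]
grip_width: 0.0274
gripper_force: 41.2
```

Run:
```python
from h import *
o=r.get_obs(); t=o["tcp_pos"]; print(t,o["contact_force"],o["moment"])
im,d=r.grab_frame("side"); cv2.imwrite("pics/s3.png",im)
cv2.imwrite("pics/c3.png",cv2.resize(im[60:160,285:385],(600,600),interpolation=2))
for z in(.075,.06,.04,.02,0): print(z,(px("side",[.562,-.181,t[2]-.0865+z])-[285,60])*6+2.5)
print("seat",(px("side",[.562,-.181,.123])-[285,60])*6+2.5)
for v in range(70,160):
  L=[]
  for u in range(300,370):
    if d[v,u]>0:
      P=ond("side",u,v,d[v,u])
      if np.hypot(P[0]-t[0],P[1]-t[1])<.03 and t[2]-.09<P[2]<t[2]-.03: L.append(P)
  if len(L)>3:
    L=np.array(L); print(v,len(L),L.mean(0).round(4),L[:,0].min().round(4),L[:,0].max().round(4),L[:,1].max().round(4))
```

```text
[ 0.56173582 -0.17262188  0.30408183] [-1.47134898 -0.10803692 -1.77249816] [ 0.02590864  0.08572212 -0.00812507]
0.075 [300.01869645 202.98645092]
0.06 [299.44243732 227.8182261 ]
0.04 [298.68337239 260.43464765]
0.02 [297.93477785 292.49928715]
0 [297.19650413 324.02412061]
seat [293.84037196 466.14400236]
102 4 [ 0.5552 -0.1602  0.2713] 0.5414 0.5748 -0.154
103 11 [ 0.5571 -0.155   0.27  ] 0.5408 0.5742 -0.15
104 11 [ 0.557  -0.155   0.2664] 0.541 0.5743 -0.1502
105 11 [ 0.557  -0.1546  0.2629] 0.5408 0.5752 -0.148
106 11 [ 0.5567 -0.1532  0.2599] 0.5408 0.5743 -0.1485
107 11 [ 0.5567 -0.1539  0.2559] 0.5403 0.5745 -0.1464
108 11 [ 0.5567 -0.1547  0.2519] 0.5407 0.5742 -0.1449
109 11 [ 0.5567 -0.1557  0.2476] 0.5404 0.5744 -0.1519
110 11 [ 0.5566 -0.1557  0.244 ] 0.5403 0.574 -0.1496
111 11 [ 0.5563 -0.1529  0.2416] 0.5402 0.5736 -0.1453Traceback (most recent call last):
  File "<stdin>", line 11, in <module>
  File "h.py", line 12, in ond
    o,d=ray(n,u,v); return o+d*dep
        ~~~^^^^^^^
  File "h.py", line 7, in ray
    k,D,T=K(n); p=cv2.undistortPoints(np.array([[[u,v]]],float),k,D)[0,0]
          ~^^^
  File "h.py", line 4, in K
    c=r.camera_info(n); f=200/np.tan(np.radians(c["vertical_fov"])/2)
ValueError: time passes only in moves, steps and waits
```

View pics/c3.png

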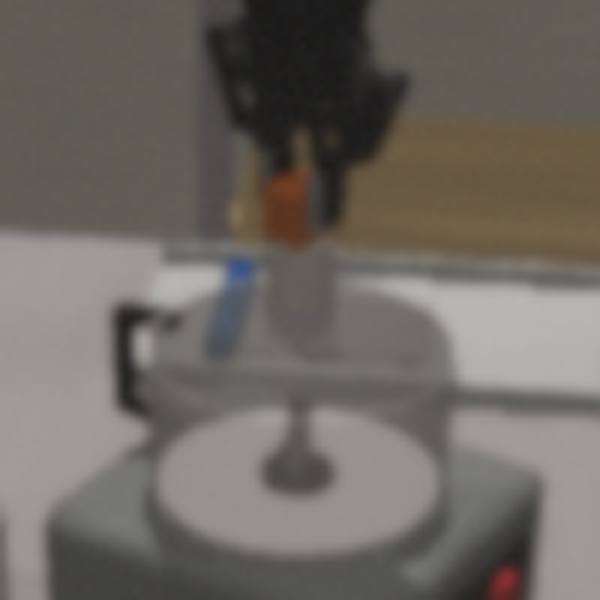

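Side crop: the hub is centred at column ~302 with its bottom near row 350. The shaft is at column ~298, tip (298,405). The hub hangs upright but needs about +2.5 mm in x, and y has to be settled back to −0.181.

Request:
servo_tool:
  commands:
    - [0,0,0,2,0,0,1]
    - [0,0,0,2,0,0,1]
    - [0,0,0,2,0,0,1]

```text
clock: 5.68
tcp_pos: [0.5651, -0.1746, 0.3069]
orientation: [2.815, 1.394, 0.001]
contact_force: [-0.2, -0.1, -1.0]
grip_width: 0.0272
gripper_force: 41.2
```

Run:
```python
from h import *
for i in range(4):
    o=r.get_obs(); print(o["clock"],o["tcp_pos"].round(4),o["contact_force"].round(1),o["qvel"].round(3)); im,d=r.grab_frame("side")
k,D,T=K("side"); t=o["tcp_pos"]
v,u=np.mgrid[60:160,285:385]; q=cv2.undistortPoints(np.stack([u.ravel(),v.ravel()],-1)[:,None].astype(float),k,D)[:,0]
P=(T[:3,:3]@(np.c_[q[:,0],-q[:,1],-np.ones(len(q))]*d[60:160,285:385].ravel()[:,None]).T).T+T[:3,3]
from scipy.optimize import least_squares
m=(np.hypot(P[:,0]-t[0],P[:,1]-t[1])<.032)&(abs(P[:,2]-t[2]+.05)<.016); Q=P[m]
f=least_squares(lambda p:np.hypot(Q[:,0]-p[0]-p[2]*(Q[:,2]-t[2]+.05),Q[:,1]-p[1]-p[3]*(Q[:,2]-t[2]+.05))-.02,[t[0],t[1],0,0],loss="soft_l1",f_scale=.002)
print("hub fit",f.x.round(4),m.sum())
for lo,hi in((.135,.16),(.12,.165)):
    m=(np.hypot(P[:,0]-.562,P[:,1]+.181)<.02)&(P[:,2]>lo)&(P[:,2]<hi); print("shaft pts",m.sum(),P[m].round(4)[:12].tolist())
```

```text
5.6833 [ 0.5651 -0.1746  0.3069] [-0.2 -0.1 -1. ] [ 0.008 -0.001  0.007  0.    -0.001  0.001  0.002]
5.7333 [ 0.565  -0.1749  0.3069] [-0.2  0.6 -0.7] [ 0.005 -0.     0.007 -0.     0.    -0.     0.002]
5.7833 [ 0.5649 -0.1751  0.3069] [ 0.3 -0.9 -0.9] [ 0.005 -0.001  0.003  0.001 -0.    -0.001 -0.   ]
5.8333 [ 0.5648 -0.1753  0.3068] [-0.1  0.  -0.8] [ 0.004 -0.001  0.001  0.003  0.001 -0.002  0.001]
hub fit [ 0.562  -0.1733  0.055  -0.1251] 97
shaft pts 0 []
shaft pts 3 [[0.5649, -0.1817, 0.1603], [0.5605, -0.1743, 0.1646], [0.5574, -0.1788, 0.1624]]
```

Request:
servo_tool:
  commands:
    - [0,0,0,-1,-5,-10,1]
    - [0,0,0,-1,-5,-20,1]
    - [0,0,0,-1,-5,-28,1]
    - [0,0,0,-1,-5,-36,1]
    - [0,0,0,-1,-5,-40,1]

```text
clock: 6.3
tcp_pos: [0.5629, -0.1804, 0.2645]
orientation: [-2.815, -1.391, 0.003]
contact_force: [0.0, 0.2, -0.8]
grip_width: 0.0273
gripper_force: 41.3
```

Request:
servo_tool:
  commands:
    - [0,0,0,0,0,0,1]
    - [0,0,0,0,0,0,1]
    - [0,0,0,0,0,0,1]
    - [0,0,0,0,0,0,1]

```text
clock: 6.63
tcp_pos: [0.5641, -0.1806, 0.2671]
orientation: [2.816, 1.392, 0.001]
contact_force: [-0.1, 0.3, -2.3]
grip_width: 0.0271
gripper_force: 41.3
```

Run:
```python
from h import *
im,d=r.grab_frame("side"); o=r.get_obs(); print(o["tcp_pos"])
t=o["tcp_pos"]
print("hub bottom if axis at tcp:",(px("side",t-[0,0,.0865])-[295,80])*8+3.5,"shaft tip est",(px("side",[.562,-.181,.173])-[295,80])*8+3.5)
cv2.imwrite("pics/c4.png",cv2.resize(im[80:155,295:375],(640,600),interpolation=2))
```

```text
[ 0.56405898 -0.18054089  0.26708862]
hub bottom if axis at tcp: [309.91434119 348.28637828] shaft tip est [314.28293968 363.38285373]
```

View pics/c4.png

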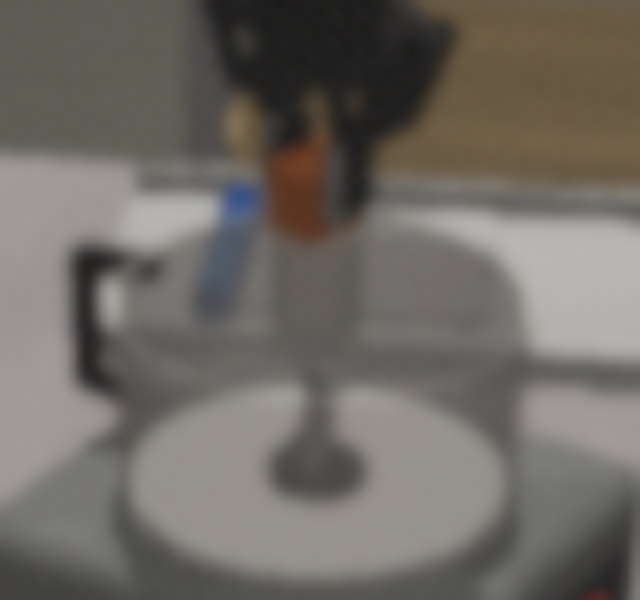

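Crop: hub centred at column ~315 and the shaft at ~317 (under 1 mm off), with the hub bottom just above the tip at row ~375. I'm descending gently.

Request:
servo_tool:
  commands:
    - [0,0,0,0,0,-4,1]
    - [0,0,0,0,0,-8,1]
    - [0,0,0,0,0,-11,1]
    - [0,0,0,0,0,-14,1]
    - [0,0,0,0,0,-14,1]

```text
clock: 7.1
tcp_pos: [0.5634, -0.1812, 0.2517]
orientation: [2.817, 1.391, -0.001]
contact_force: [0.5, -2.6, -2.9]
grip_width: 0.0272
gripper_force: 40.9
```

Request:
servo_tool:
  commands:
    - [0,0,0,0,0,-4,1]
    - [0,0,0,0,0,-8,1]
    - [0,0,0,0,0,-12,1]
    - [0,0,0,0,0,-15,1]
    - [0,0,0,0,0,-15,1]

```text
clock: 7.52
tcp_pos: [0.5629, -0.1813, 0.2365]
orientation: [-2.817, -1.391, 0.003]
contact_force: [-2.2, -4.0, -3.8]
grip_width: 0.0275
gripper_force: 40.9
```

Small side force, so I ease towards it and continue down to the key.

Request:
servo_tool:
  commands:
    - [0,0,0,-0.5,-1,-3,1]
    - [0,0,0,-1,-1.5,-6,1]
    - [0,0,0,-1,-1.5,-9,1]
    - [0,0,0,-1,-1.5,-12,1]
    - [0,0,0,-1,-1.5,-12,1]

```text
clock: 7.93
tcp_pos: [0.5626, -0.1817, 0.2247]
orientation: [-2.816, -1.392, 0.0]
contact_force: [-0.1, -1.8, -3.1]
grip_width: 0.027
gripper_force: 41.0
```

Request:
servo_tool:
  commands:
    - [0,0,0,0,-0.5,-2,1]
    - [0,0,0,0,-0.5,-4,1]
    - [0,0,0,0,-0.5,-6,1]
    - [0,0,0,0,-0.5,-6,1]
    - [0,0,0,0,-0.5,-6,1]

```text
clock: 8.35
tcp_pos: [0.5629, -0.1822, 0.2195]
orientation: [-2.816, -1.392, -0.001]
contact_force: [0.0, -0.2, -2.0]
grip_width: 0.0272
gripper_force: 41.2
```

Request:
servo_tool:
  commands:
    - [0,0,0,0,0,-1,1]
    - [0,0,0,0,0,-2,1]
    - [0,0,0,0,0,-3,1]
    - [0,0,0,0,0,-3,1]
    - [0,0,0,0,0,-3,1]

```text
clock: 8.77
tcp_pos: [0.5625, -0.1827, 0.2162]
orientation: [-2.816, -1.391, 0.001]
contact_force: [-1.4, -0.3, -1.3]
grip_width: 0.0274
gripper_force: 41.3
```

Request:
servo_tool:
  commands:
    - [0,0,0,0,0,-1,1]
    - [0,0,0,0,0,-2,1]
    - [0,0,0,0,0,-3,1]
    - [0,0,0,0,0,-3,1]

```text
clock: 9.1
tcp_pos: [0.5625, -0.1826, 0.2132]
orientation: [-2.816, -1.392, 0.001]
contact_force: [-0.0, -0.9, -0.9]
grip_width: 0.0274
gripper_force: 41.4
```

Request:
servo_tool:
  commands:
    - [0,0,0,0,0,-1,1]
    - [0,0,0,0,0,-2,1]
    - [0,0,0,0,0,-3,1]
    - [0,0,0,0,0,-3,1]

```text
clock: 9.43
tcp_pos: [0.5626, -0.1826, 0.2103]
orientation: [-2.816, -1.392, 0.0]
contact_force: [-1.5, -0.9, -1.0]
grip_width: 0.0274
gripper_force: 41.4
```

Request:
servo_tool:
  commands:
    - [0,0,0,0,0,-1,1]
    - [0,0,0,0,0,-2,1]
    - [0,0,0,0,0,-3,1]
    - [0,0,0,0,0,-3,1]

```text
clock: 9.77
tcp_pos: [0.5628, -0.1826, 0.2095]
orientation: [2.816, 1.391, 0.0]
contact_force: [-6.4, -0.6, 12.9]
grip_width: 0.0273
gripper_force: 43.6
```

Run:
```python
from h import *
im,d=r.grab_frame("side"); o=r.get_obs(); t=o["tcp_pos"]; print(t,o["contact_force"],o["moment"])
# predicted pixel of grip/hub boundary front and wing heights for blade underside at z=.123 and .133
for z in(.123,.133): print(z,"hub shoulder front",((px("side",[.5625,-.1626,z+.06])-[305,95])*10+4.5).round(),"boss front edge",((px("side",[.5625,-.1596,.123])-[305,95])*10+4.5).round())
cv2.imwrite("pics/c5.png",cv2.resize(im[95:150,305:365],(600,550),interpolation=2))
```

```text
[ 0.56278482 -0.18260379  0.20947901] [-6.81906872 -0.82961996 12.30255421] [-0.0832075   1.72229945 -0.02621204]
0.123 hub shoulder front [286. 304.] boss front edge [282. 457.]
0.133 hub shoulder front [287. 278.] boss front edge [282. 457.]
```

View pics/c5.png

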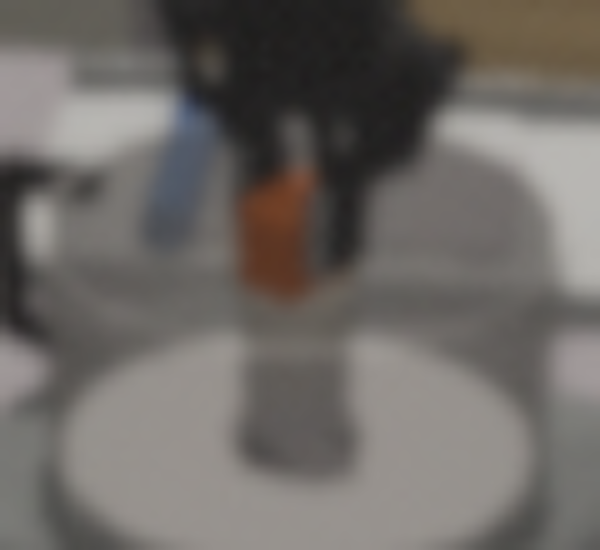

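Contact is at 13 N with TCP z 0.2095, which is the home height given by the grasp offset (0.123+0.0865). The crop agrees, with the grip foot at row ~300 against 309 predicted for home and 283 for stuck on the key. I'll verify by easing the press and turning a little to feel for resistance.

Request:
servo_tool:
  commands:
    - [0,0,0,0,0,1,1]
    - [0,0,0,0,0,1,1]
    - [0,0,4,0,0,1,1]
    - [0,0,8,0,0,1,1]
    - [0,0,8,0,0,1,1]

```text
clock: 10.23
tcp_pos: [0.5627, -0.183, 0.2095]
orientation: [2.711, 1.587, 0.0]
contact_force: [-5.9, -1.6, 8.5]
grip_width: 0.0276
gripper_force: 43.3
```

Run:
```python
from h import *
o=r.get_obs(); print(o["tcp_pos"],o["contact_force"],o["moment"],o["orientation"], np.degrees(2*np.arctan2(o["orientation"][1],o["orientation"][0]))%360)
```

```text
[ 0.56270828 -0.18302316  0.2095488 ] [-5.92653553 -1.62987874  8.50973398] [-0.28643406  1.23008587 -0.3899523 ] [2.71065419e+00 1.58706156e+00 2.32589342e-04] 60.69711265279984
```

Request:
servo_tool:
  commands:
    - [0,0,-5,0,0,1,1]
    - [0,0,-10,0,0,1,1]
    - [0,0,-16,0,0,1,1]
    - [0,0,-16,0,0,1,1]

```text
clock: 10.57
tcp_pos: [0.563, -0.1826, 0.2096]
orientation: [2.908, 1.187, 0.001]
contact_force: [-0.4, -1.6, 0.7]
grip_width: 0.0273
gripper_force: 41.5
```

Run:
```python
from h import *
o=r.get_obs(); print(o["tcp_pos"],o["contact_force"],o["moment"], np.degrees(2*np.arctan2(o["orientation"][1],o["orientation"][0]))%360)
```

```text
[ 0.56299326 -0.18255992  0.20959613] [-0.39989043 -1.57998113  0.6712802 ] [-0.39464803  0.258695    0.01427337] 44.389319233477
```

Request:
servo_tool:
  commands:
    - [0,0,-4,0,0,0,1]
    - [0,0,-8,0,0,0,1]
    - [0,0,-8,0,0,0,1]

```text
clock: 10.82
tcp_pos: [0.5625, -0.1834, 0.2096]
orientation: [2.981, 0.987, -0.001]
contact_force: [-2.3, -3.6, 1.6]
grip_width: 0.027
gripper_force: 41.4
```

Run:
```python
from h import *
o=r.get_obs(); print(o["tcp_pos"],o["contact_force"],o["moment"], np.degrees(2*np.arctan2(o["orientation"][1],o["orientation"][0]))%360)
```

```text
[ 0.56253079 -0.18343183  0.20957041] [-2.27429739 -3.59820214  1.62922924] [-1.08817531  0.60883508  0.1847427 ] 36.62570755918867
```

Torque reverses (−0.39, 0, +0.18 N m) with the height fixed, so the slots appear to hold the key. I'll centre, release, rise and check with the cameras.

Request:
servo_tool:
  commands:
    - [0,0,6,0,0.5,0,1]
    - [0,0,8,0,0.5,0,1]
    - [0,0,8,0,0.5,0,0.6]
    - [0,0,8,0,0.5,0,0.3]
    - [0,0,8,0,0.5,0,0]

```text
clock: 11.23
tcp_pos: [0.5632, -0.1813, 0.2096]
orientation: [-2.906, -1.193, -0.002]
contact_force: [-1.0, -0.5, -0.3]
grip_width: 0.0572
gripper_force: 0.0
```

Request:
servo_tool:
  commands:
    - [0,0,0,0,0,0,0]
    - [0,0,0,0,0,0,0]
    - [0,0,0,0,0,10,0]
    - [0,0,0,0,0,30,0]
    - [0,0,0,0,0,60,0]

```text
clock: 11.65
tcp_pos: [0.5613, -0.1816, 0.2685]
orientation: [-2.904, -1.191, 0.006]
contact_force: [0.8, -0.5, 0.3]
grip_width: 0.0854
gripper_force: 0.0
```

Request:
servo_tool:
  commands:
    - [0,0,0,0,0,35,0]
    - [0,0,0,0,0,70,0]
    - [0,0,0,-20,-30,70,0]
    - [0,0,0,-40,-65,70,0]
    - [0,0,0,-60,-100,70,0]

```text
clock: 12.07
tcp_pos: [0.5027, -0.2823, 0.3415]
orientation: [2.903, 1.195, 0.003]
contact_force: [-0.3, -1.1, -1.6]
grip_width: 0.0857
gripper_force: 0.0
```

Request:
servo_tool:
  commands:
    - [0,0,0,-15,-35,0,0]
    - [0,0,0,-30,-70,0,0]
    - [0,0,0,-45,-105,0,0]
    - [0,0,0,-60,-140,0,0]
    - [0,0,0,-75,-175,0,0]

```text
clock: 12.48
tcp_pos: [0.4269, -0.4585, 0.3407]
orientation: [2.906, 1.192, 0.001]
contact_force: [0.9, -0.3, 1.1]
grip_width: 0.0854
gripper_force: 0.0
```

Run:
```python
from h import *
im,d=r.grab_frame("side"); im2,d2=r.grab_frame("top"); print(r.get_obs()["tcp_pos"])
cv2.imwrite("pics/c6.png",np.hstack([cv2.resize(im[95:155,305:365],(400,400),interpolation=2),cv2.resize(im2[165:245,430:510],(400,400),interpolation=2)]))
C={}
for n,I,D in(("side",im,d),("top",im2,d2)):
    m=(I[...,2].astype(int)-I[...,0]>60)&(I[...,2]>I[...,1]+35); v,u=np.nonzero(m); k=(abs(u-(335 if n=="side" else 475))<25)&(abs(v-(115 if n=="side" else 205))<30); u,v=u[k],v[k]
    P=np.array([ond(n,a,b,D[b,a]) for a,b in zip(u,v) if D[b,a]>0]); C[n]=(n,u.mean(),v.mean())
    print(n,len(u),u.mean(),v.mean(),"z pct",np.percentile(P[:,2],[5,25,50,75,95]).round(4),"mean",P.mean(0).round(4))
    for z in(.215,.225): print("  grip top at",z,"->",px(n,[.5625,-.182,z]).round(1))
```

```text
[ 0.42242887 -0.46415222  0.33998102]
side 55 334.5272727272727 115.63636363636364 z pct [0.1775 0.2106 0.2123 0.2131 0.2151] mean [ 0.5606 -0.183   0.2089]
  grip top at 0.215 -> [334.  114.1]
  grip top at 0.225 -> [334.1 111.5]
top 160 482.24375 204.8125 z pct [0.2126 0.214  0.2151 0.2162 0.2177] mean [ 0.5625 -0.1805  0.2151]
  grip top at 0.215 -> [482.8 204.8]
  grip top at 0.225 -> [484.4 204. ]
```

View pics/c6.png

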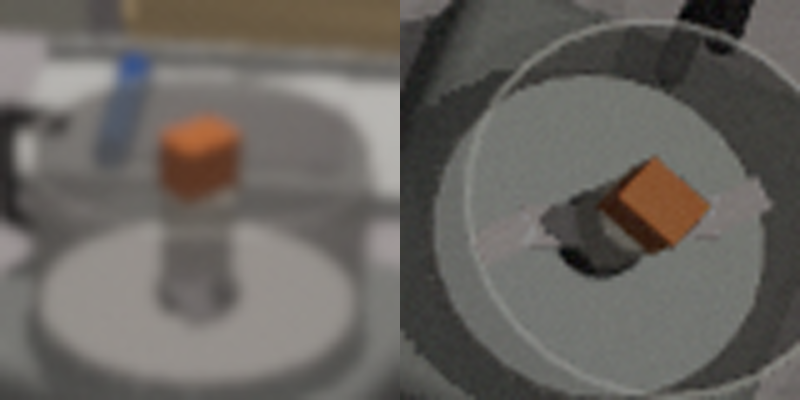

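The grip top measures z 0.2151 against 0.215 when home. It is centred and upright: side crop (200,135) for the top face, top crop (655,203). The arm is clear, so I'm handing in.

```bash
python3 -c "
from bench import r
print(r.hand_in())"
```

```text
the job is handed in; nothing more can be done
None
```

The blade is on the drive shaft and released, and the job is handed in at about 12.6 s. The top camera put its grip top at 215.1 mm against 215 mm when fully home. It looked upright and centred, and turning it met resistance both ways, as expected with its slots over the key. The hand-in returned no verdict.

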